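# Lower the arm of a ratchet cheese press

## Robot

A 6-joint arm with a two-finger parallel gripper is mounted at the origin on the work surface. World frame = base frame: x ahead of the robot, y to its left, z up, the work surface at z = 0. Lengths are in m, angles in rad, forces in N, time in s.
With the tool pointing down it reaches from about 0.325 to 0.85 m from the base axis. Payload 4.4 kg.
Tool frame: the origin (TCP) lies at the very end of the fingers, on their centre line; the grasp point (between the pads) lies 19 mm behind it; z points along the fingers, x is the direction in which the jaws open and shut, and the axes are right-handed (so a half turn about z gives the same grasp; the last joint's range is limited). The gripper opens to 94 mm and grips with 3 to 60 N. Pads are 16 mm wide; open, the fingers measure 119 mm over their backs; the gripper's body (75 mm by 177 mm) begins 78 mm behind the grasp point.
Start: joints at [-1.349, 0.207, 1.542, -0, 1.393, -0.15], TCP at [0.209, -0.536, 0.205] pointing down, gripper open.
Joint ranges: [-2.73, 2.73], [-0.86, 2.22], [0.23, 2.46], [-1.11, 4.25], [0.08, 2.63], [-2.82, 2.82]. Speed limits (rad/s): [2.79, 2.79, 3.14, 3.14, 3.14, 3.14].

## Interface

Orientations are given as [roll, pitch, yaw] about the fixed x, y, z axes, in that order (R = Rz(yaw) Ry(pitch) Rx(roll)).
In Python, from bench import * gives the robot as it stands.
- The arm moves only by the tool drive_tool, never from a script. Its argument "moves" is a list of rows, each an object with "gripper": the finger opening in m, from 0 to 0.094; "translation": the shift along the world's x, y, z in m, a list of three; "yaw": the turn about the world's z in rad. A call has 1 to 20 rows; each row shifts and turns the commanded pose from where the row before left it; what a row does not reach is not made up. A row lasts 1/12 s, in which the tool goes at most 41.7 mm and 7.16 degrees, less where a joint would pass 70% of its speed; a pose out of reach is approached as far as the arm can. A call is refused whole if a number of a shift passes 0.0417 or a number of a turn 0.125, either way. A call with a gripper value outside its range is refused whole. The fingers move at their own pace and stop on an object; "newtons" is the grip in N (left out, the last holds). Time passes only in rows, so rows that do not move let the fingers close. It gives the time, the measured TCP pose, the force and the opening at its end, in the units of the state.
- sense(): the state, without advancing time (a new reading comes with each control period).
- grab_frame(name): name is "scene" or "top"; returns a dict with "img" (384x512x3 uint8, red, green, blue), "mtx" (3x3 intrinsics, pixels), "pose" (4x4, takes a point from camera to world coordinates). Camera axes: x right, y down, z forward; pixel columns grow to the right and rows downward; lengths in m; the calibration is good to about 2 mm. A picture is of the moment at which its call begins. There is no depth.
- sign_off(): hands the job in, once; it reports no verdict.
The state is a dict: "time": time; "joint_pos": joint angles; "dq": joint speeds; "effort": joint torques, N m; "eef_pos": TCP position; "orientation": TCP orientation; "ft_force": force on the tool from outside, world axes, zero at the start; "torque": the same for the moment, N m; "width": opening from 0.0 (shut) to 1.0 (fully open).
Only numpy, scipy, OpenCV 4.12 (cv2) and the standard library are available. Lean on these libraries where they do the work, as an engineer would, in place of code of your own. Each camera call takes 0.05 s, during which the arm holds its last target.

## Task

The arm of the cheese press stands raised on its ratchet above a filled mould. Using only your fingertips and gripping nothing, press the red paddle to free the pawl and, keeping it pressed, push the arm smoothly down past the teeth until the foot rests on the blue follower of the mould; then let go and leave the arm down. Do not force the arm against the teeth, slam it or lift it, and do not disturb the mould or the things around the press.

Things in the scene. Friction and masses are not known exactly. Their poses are not given: they have to be found in the camera images.
- press: bench lever cheese press, fixed. Origin on the counter under the middle of its drip tray (under the foot when the arm is level); z up, x from the column towards the grip, y across. Base 310 x 170 mm (x -205 to 105 mm), tray floor 18 mm up, rim 24 mm. White column at x = -145 mm, 155 mm tall. With the arm level only the quadrant (to 265 mm) and the pawl stand above the arm
- lever_pivot (a point): centre of the pin the arm swings on, at press x = -140, y = 0, z = 175 mm; the pin lies along the press's y. Round it the upright steel ratchet quadrant, 10 mm thick, fixed, 97 mm to its tooth tips. The teeth stop a sinking arm at 0.209, 0.297, 0.384, 0.471 and 0.558 rad while the pawl is in; below 0.20 rad there are none
- press_arm (a joint): arm's angle above level, rad: 0.40 to 0.54 at the start; at 0 the foot just meets the mould's follower. Upper stop 0.64. The pivot is stiff: the arm stays where it is left, and sinks under 7 to 10 N at the paddle once the pawl is free. Twin upright steel bars, 20 mm high, 29 mm wide, then a round black grip, 29 mm thick, 240 to 328 mm from the pivot
- pawl (a joint): how far the pawl is pressed free, rad: spring-loaded to 0 (in the teeth), stop at 0.20; clear of the teeth above 0.12. May start at up to 0.11, riding on a tooth. Let go, it springs back and catches the next tooth. Freed by pressing its paddle towards the arm, 3 N to start, 6 N at the stop
- pawl_pin (a point): pin on which the pawl turns in the arm: on the arm's centre line, 105 mm from lever_pivot; along the press's y
- paddle_top (a point): centre of the upper face of the pawl's red paddle, 50 mm along the arm x 36 mm across x 5 mm thick, lying above the bars just inboard of the grip. Turns with arm and pawl about pawl_pin: with the pawl at 0 it is 98 mm farther out along the arm than the pin and 40 mm above the arm's centre line; at 0.20 about 20 mm nearer the arm
- grip_end (a point): centre of the outer end of the black grip, 328 mm from lever_pivot on the arm's centre line
- foot_face (a point): centre of the underside of the steel foot disc (68 mm across, 10 mm thick), which hangs plumb on a rod from a pin in the arm 140 mm from the pivot, and swivels
- mould: filled white cheese mould, a tub 108 mm across and 80 mm tall, with a blue follower disc (92 mm across) on the cheese, its top 14 mm above the rim; loose, 0.7 to 1.0 kg, on the tray under the foot; origin at the centre of its underside
- mould_top (a point): centre of the upper face of the blue follower, 94 mm above the mould's underside, 112 mm above the counter
- spare_hoop: empty white cheese hoop, a tube 100 mm across, 70 mm tall, 4 mm wall, open at both ends; bystander, origin at the centre of its underside
- olive_jar: olive-green jar with red cap, 72 mm across, 105 mm tall; bystander, origin at the centre of its underside
- brush: brush 170 mm long lying on the counter in front of the press, below the arm's grip; bystander, lies along its own x
- cheese_tub: white tub with blue lid, 121 x 91 x 70 mm; bystander, origin at the centre of its underside
- steel_bowl: steel bowl, 140 mm across, 60 mm tall; bystander, origin at the centre of its underside
- small_cheese: small cream-coloured round cheese, 100 mm across, 42 mm tall; bystander, origin at the centre of its underside
- honey_jar: amber jar with black cap, 62 mm across, 90 mm tall; bystander, origin at the centre of its underside
There are look-alikes about, which are no part of the job. Leave any orange look-alike of the mould alone.

How it is judged:
By the outcome, as a careful person would: the job done as asked, in the order asked, and still so for the second after the job is handed in, with the robot touching nothing.
It also fails if it takes over 38 s, if anything falls off the work surface, if the arm or the gripper's body presses on something with over 40 N, if the wrist force passes 120 N, or if a joint passes its speed limit or range.

## Working session

There is one attempt and no reset: what is moved stays moved. The work goes in short steps, Python scripts to look and compute and a tool call to move; the robot and the scene stay as the last step left them, time stands still between calls to the robot, and variables do not carry over. Pictures are saved under pics/ and viewed, and the job is handed in when it is done.

Besides the shell and the picture viewer there is one more tool, called after "Emit:" as a command line: name --argument value ..., lists and objects as JSON in quotes. drive_tool: Moves the arm, as the interface text tells. Its arguments: {"type":"object","properties":{"moves":{"type":"array"},"newtons":{"type":"number"}},"required":["moves"]}

```bash
mkdir -p pics; ls
python3 - <<'E'
from bench import *
import cv2,numpy as np
for n in("scene","top"):
    f=grab_frame(n); np.savez(f"pics/{n}0.npz",**f)
    cv2.imwrite(f"pics/{n}0.png",cv2.resize(f["img"][:,:,::-1],(800,600),interpolation=cv2.INTER_CUBIC))
    print(n,f["mtx"].round(1).tolist(),f["pose"].round(3).tolist())
s=sense();print(s)
E
```

```text
pics
scene [[429.7, 0.0, 258.6], [0.0, 429.7, 186.2], [0.0, 0.0, 1.0]] [[-0.849, 0.435, -0.301, 0.904], [0.529, 0.694, -0.488, 0.583], [-0.003, -0.574, -0.819, 1.155], [0.0, 0.0, 0.0, 1.0]]
top [[384.3, 0.0, 249.6], [0.0, 384.3, 188.1], [0.0, 0.0, 1.0]] [[-0.005, -0.994, 0.109, 0.425], [-1.0, 0.004, -0.008, -0.016], [0.008, -0.11, -0.994, 1.158], [0.0, 0.0, 0.0, 1.0]]
{'time': 0.1, 'joint_pos': array([-1.34846701e+00,  2.07340474e-01,  1.54276855e+00, -8.06759983e-06,
        1.39349544e+00, -1.50531500e-01]), 'dq': array([ 0.00148313, -0.00305413, -0.0028439 , -0.00024831, -0.00067139,
        0.00041547]), 'effort': array([-4.01157968e-04, -3.71861529e+01, -2.82294488e+01,  7.00955652e-02,
        3.10889049e-02, -4.33291052e-05]), 'eef_pos': array([ 0.20927336, -0.53480246,  0.20442386]), 'orientation': array([-3.14129880e+00,  1.99025637e-03, -1.19793378e+00]), 'ft_force': array([-0.3388064 , -0.29234067,  0.80411325]), 'torque': array([-0.05098517,  0.02516154, -0.03611893]), 'width': 1.0008729132268328}
```

View pics/scene0.png

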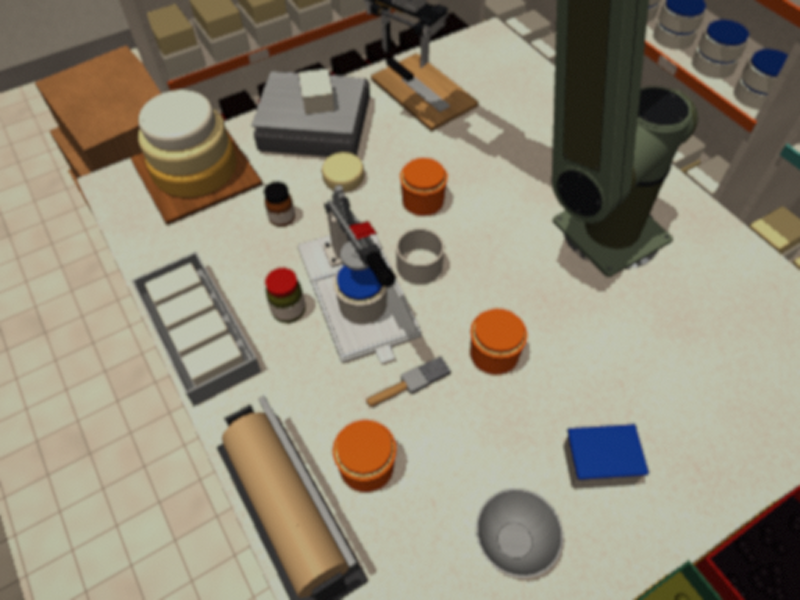

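View pics/top0.png

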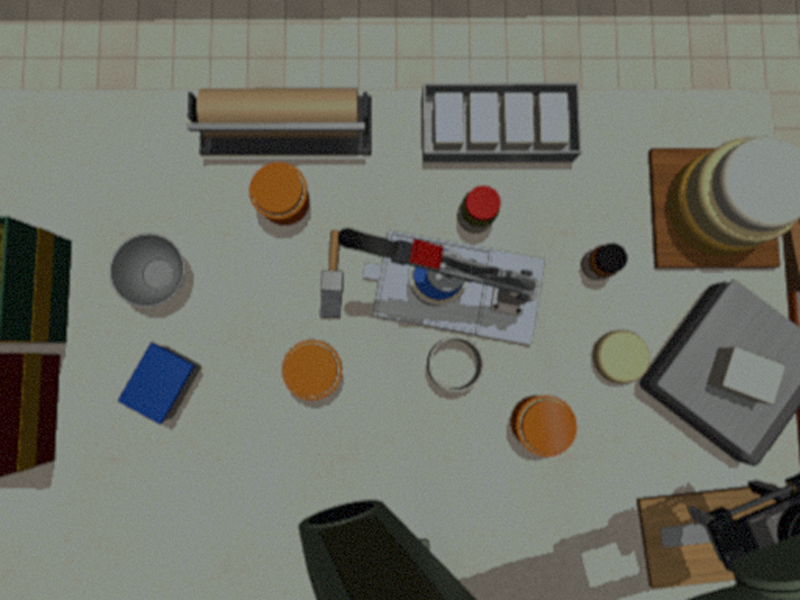

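The scene shows the raised arm with its red paddle near (360,230) px. In the top view the paddle is at (427,253), the grip runs left to (340,238), and the column is at about (520,285). Next I'll zoom in and measure.

```bash
cat > h.py <<'E'
import cv2,numpy as np
def load(n): return dict(np.load(f"pics/{n}.npz"))
def ray(f,uv):
    d=np.linalg.inv(f["mtx"])@np.array([uv[0],uv[1],1.]); d=f["pose"][:3,:3]@d
    return f["pose"][:3,3],d/np.linalg.norm(d)
def onz(f,uv,z):
    o,d=ray(f,uv); return o+d*(z-o[2])/d[2]
def tri(fa,a,fb,b):
    o1,d1=ray(fa,a);o2,d2=ray(fb,b)
    t=np.linalg.lstsq(np.c_[d1,-d2],o2-o1,rcond=None)[0]
    p,q=o1+t[0]*d1,o2+t[1]*d2
    return (p+q)/2,np.linalg.norm(p-q)
def proj(f,P):
    T=np.linalg.inv(f["pose"]); c=T[:3,:3]@np.asarray(P)+T[:3,3]; u=f["mtx"]@c; return u[:2]/u[2]
def blobs(f,lo,hi,mn=20):
    h=cv2.cvtColor(f["img"],cv2.COLOR_RGB2HSV); m=0
    m=cv2.inRange(h,np.array(lo),np.array(hi))
    n,l,s,c=cv2.connectedComponentsWithStats(m)
    return [(c[i].round(1).tolist(),s[i].tolist(),l==i) for i in range(1,n) if s[i,4]>=mn]
E
python3 - <<'E'
from h import *
for n,(x,y,w,h) in {"scene0":(185,110,100,125),"top0":(205,135,150,95)}.items():
    f=load(n)
    for nm,lo,hi in(("red",(0,150,70),(5,255,255)),("red2",(174,150,70),(180,255,255)),("blue",(105,120,60),(125,255,255)),("dark",(0,0,0),(180,255,45))):
        for c,s,_ in blobs(f,lo,hi,15):
            if x<=c[0]<=x+w and y<=c[1]<=y+h: print(n,nm,c,s)
    k=min(800//w,600//h)
    cv2.imwrite(f"pics/{n}_z.png",cv2.resize(f["img"][y:y+h,x:x+w,::-1],None,fx=k,fy=k,interpolation=cv2.INTER_CUBIC)); print(k,x,y)
E
```

```text
scene0 red [231.2, 146.8] [224, 142, 16, 11, 111]
scene0 blue [228.6, 180.8] [216, 170, 28, 21, 414]
scene0 dark [222.1, 135.2] [220, 128, 6, 15, 29]
scene0 dark [241.3, 170.1] [230, 158, 22, 25, 271]
scene0 dark [188.0, 190.0] [180, 183, 13, 13, 44]
4 185 110
top0 red [272.1, 162.5] [262, 154, 21, 18, 233]
top0 blue [274.2, 182.3] [265, 171, 28, 21, 208]
top0 dark [302.4, 139.5] [295, 130, 21, 16, 106]
top0 dark [236.9, 155.6] [217, 147, 46, 20, 405]
top0 dark [258.6, 165.7] [255, 163, 7, 5, 15]
top0 dark [308.6, 174.0] [283, 165, 54, 20, 204]
top0 dark [333.0, 190.1] [330, 188, 7, 5, 17]
5 205 135
```

View pics/scene0_z.png

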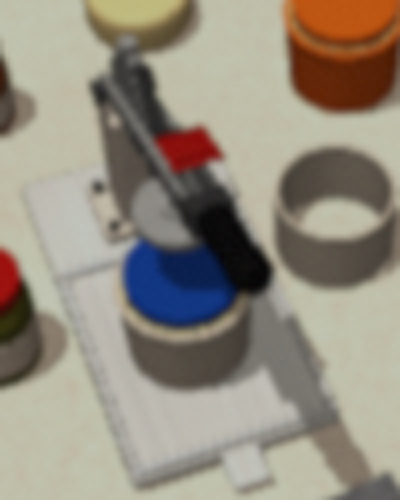

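View pics/top0_z.png

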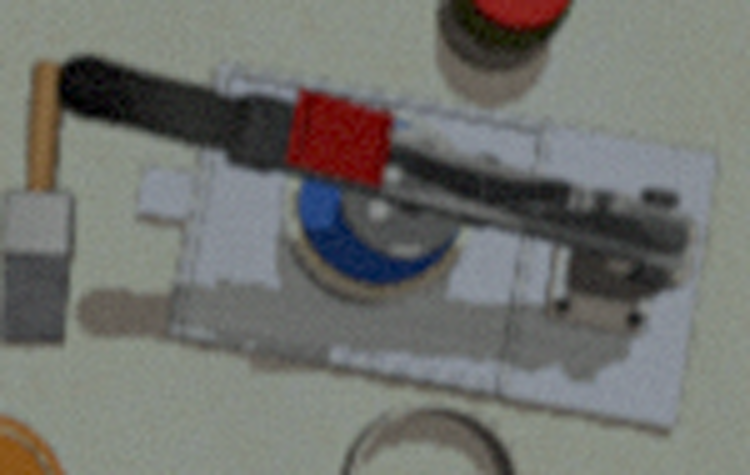

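The base corners in the top zoom are at about (222,68), (716,155), (668,432) and (172,335). The grip's outer end is at about (62,80) in the top zoom and (258,275) in the scene zoom.

Run:
```python
from h import *
t=load("top0");s=load("scene0")
Z=lambda u,v:(205+u/5-.4,135+v/5-.4)
Zs=lambda u,v:(185+u/4-.4,110+v/4-.4)
c=[onz(t,Z(*p),.022) for p in((222,68),(716,155),(668,432),(172,335))]
c=np.array(c);print(c.round(4).tolist())
print("sizes",[np.linalg.norm(c[i]-c[(i+1)%4]).round(4) for i in range(4)])
xd=(c[0]-c[1]+c[3]-c[2])[:2]; yaw=np.arctan2(xd[1],xd[0]); xd/=np.linalg.norm(xd); yd=np.array([-xd[1],xd[0]])
o=c.mean(0)[:2]+.05*xd; print("origin",o.round(4),"yaw",yaw.round(4))
# scene check corners
for p in((30,190),(140,487),(333,410)): 
    q=onz(s,Zs(*p),.022)[:2]-o; print("scene corner press xy",(q@xd).round(4),(q@yd).round(4))
def pr(p): q=p[:2]-o; return np.array([q@xd,q@yd,p[2]])
P,e=tri(t,(272.1,162.5),s,(231.2,146.8)); print("paddle",P.round(4),"press",pr(P).round(4),e.round(4))
G,e=tri(t,Z(72,85),s,Zs(258,270)); print("gripend",G.round(4),"press",pr(G).round(4),e.round(4))
piv=np.array([*(o-.14*xd),.175]);print("pivot",piv.round(4))
print("ang from paddle: ",end="")
# predict
for th in np.arange(.40,.56,.02):
  for pw in(0,.1):
    r=np.array([np.cos(th),np.sin(th)]);n=np.array([-r[1],r[0]])
    b=np.arctan2(40,98)-pw; L=np.hypot(98,40)/1000
    pp=np.array([-.14,.175])+.105*r+L*(np.cos(b)*r+np.sin(b)*n)
    W=np.array([*(o+pp[0]*xd),pp[1]])
    g=np.array([-.14,.175])+.328*r; gw=np.array([*(o+g[0]*xd),g[1]])
    print(th.round(2),pw,"pad",pp.round(3),"top",proj(t,W).round(1),"sc",proj(s,W).round(1),"grip",g.round(3),proj(t,gw).round(1),proj(s,gw).round(1))
# mould / follower
a=onz(t,(0,0),0)
```

```text
[[0.6704, -0.0239, 0.022], [0.6163, -0.32, 0.022], [0.4509, -0.2862, 0.022], [0.5096, 0.0064, 0.022]]
sizes [np.float64(0.301), np.float64(0.1689), np.float64(0.2984), np.float64(0.1637)]
origin [ 0.5712 -0.1068] yaw 1.3816
scene corner press xy -0.1951 -0.0818
scene corner press xy 0.1104 -0.0839
scene corner press xy 0.0999 0.0762
paddle [ 0.58   -0.0757  0.2917] press [ 0.0323 -0.0027  0.2917] 0.0033
gripend [0.5999 0.0454 0.3124] press [0.1549 0.0004 0.3124] 0.0004
pivot [ 0.5449 -0.2443  0.175 ]
ang from paddle: 0.4 0 pad [0.031 0.291] top [272.7 163.2] sc [232.7 146.6] grip [0.162 0.303] [216.1 151.8] [250.  181.7]
0.4 0.1 pad [0.039 0.283] top [269.4 163.2] sc [233.7 150.5] grip [0.162 0.303] [216.1 151.8] [250.  181.7]
0.42 0 pad [0.029 0.294] top [273.8 163.1] sc [232.3 145.1] grip [0.159 0.309] [217.1 151.4] [249.6 179.4]
0.42 0.1 pad [0.036 0.287] top [270.4 163.2] sc [233.4 149. ] grip [0.159 0.309] [217.1 151.4] [249.6 179.4]
0.44 0 pad [0.027 0.298] top [274.9 163.1] sc [232.  143.6] grip [0.157 0.315] [218.1 151.1] [249.1 177.1]
0.44 0.1 pad [0.034 0.29 ] top [271.5 16
[... 660 characters left out ...]
 143. ] grip [0.148 0.332] [221.5 150.2] [247.7 170. ]
0.52 0 pad [0.016 0.311] top [279.9 162.9] sc [230.4 137.6] grip [0.145 0.338] [222.8 149.9] [247.1 167.6]
0.52 0.1 pad [0.024 0.304] top [276.2 162.8] sc [231.6 141.5] grip [0.145 0.338] [222.8 149.9] [247.1 167.6]
0.54 0 pad [0.014 0.314] top [281.2 162.9] sc [230. 136.] grip [0.141 0.344] [224.1 149.7] [246.6 165.1]
0.54 0.1 pad [0.022 0.307] top [277.4 162.8] sc [231.2 139.9] grip [0.141 0.344] [224.1 149.7] [246.6 165.1]
0.56 0 pad [0.011 0.317] top [282.6 162.9] sc [229.6 134.5] grip [0.138 0.349] [225.5 149.4] [246.1 162.6]
0.56 0.1 pad [0.019 0.31 ] top [278.7 162.7] sc [230.8 138.4] grip [0.138 0.349] [225.5 149.4] [246.1 162.6]
```

Emit:
drive_tool --moves '[{"gripper": 0, "translation": [0, 0, 0.02], "yaw": 0}, {"gripper": 0, "translation": [0, 0, 0.04], "yaw": 0}, {"gripper": 0, "translation": [0, 0, 0.04], "yaw": 0}, {"gripper": 0, "translation": [0, 0, 0.04], "yaw": 0}, {"gripper": 0, "translation": [0.01, 0.012, 0.02], "yaw": 0.06}, {"gripper": 0, "translation": [0.025, 0.031, 0], "yaw": 0.07}, {"gripper": 0, "translation": [0.025, 0.031, 0], "yaw": 0.07}, {"gripper": 0, "translation": [0.025, 0.031, 0], "yaw": 0.07}, {"gripper": 0, "translation": [0.025, 0.031, 0], "yaw": 0.07}, {"gripper": 0, "translation": [0.025, 0.031, 0], "yaw": 0.07}, {"gripper": 0, "translation": [0.025, 0.031, 0], "yaw": 0.07}, {"gripper": 0, "translation": [0.025, 0.031, 0], "yaw": 0.07}, {"gripper": 0, "translation": [0.025, 0.031, 0], "yaw": 0.07}, {"gripper": 0, "translation": [0.025, 0.031, 0], "yaw": 0.07}, {"gripper": 0, "translation": [0.025, 0.031, 0], "yaw": 0.07}, {"gripper": 0, "translation": [0.025, 0.031, 0], "yaw": 0.07}, {"gripper": 0, "translation": [0.025, 0.031, 0], "yaw": 0.07}, {"gripper": 0, "translation": [0.025, 0.031, 0], "yaw": 0.07}, {"gripper": 0, "translation": [0.025, 0.031, 0], "yaw": 0.04}, {"gripper": 0, "translation": [0.01, 0.015, 0], "yaw": 0}]'

```text
time: 1.77
eef_pos: [0.5812, -0.0705, 0.3642]
orientation: [-3.14, 0.001, -0.183]
ft_force: [0.1, 0.2, -0.1]
width: 0.003
```

Emit:
drive_tool --moves '[{"gripper": 0, "translation": [0, 0, 0], "yaw": 0}, {"gripper": 0, "translation": [0, 0, 0], "yaw": 0}, {"gripper": 0, "translation": [0, 0, 0], "yaw": 0}]'

```text
time: 2.02
eef_pos: [0.5788, -0.0752, 0.365]
orientation: [3.141, 0.001, -0.189]
ft_force: [1.7, -0.4, 0.5]
width: 0.003
```

Run:
```python
from bench import *
import cv2,numpy as np
from h import *
s=sense();print(s["time"],s["eef_pos"],s["orientation"],s["ft_force"],s["width"],s["joint_pos"])
for n,(x,y,w,h) in {"scene":(185,90,100,125),"top":(205,125,150,95)}.items():
    f=grab_frame(n); np.savez(f"pics/{n}1.npz",**f)
    k=min(800//w,600//h)
    cv2.imwrite(f"pics/{n}1_z.png",cv2.resize(f["img"][y:y+h,x:x+w,::-1],None,fx=k,fy=k,interpolation=cv2.INTER_CUBIC))
    print("tip px",(proj(f,s["eef_pos"])-[x,y])*k)
```

```text
2.0167 [ 0.5788218  -0.07519767  0.36500975] [ 3.14094329e+00  1.14258979e-03 -1.88604850e-01] [ 1.74573091 -0.44315024  0.48012576] 0.0033273343168630965 [-2.76973068e-01  1.54339489e-01  1.28036294e+00 -7.54757232e-04
  1.70797101e+00 -8.84713937e-02]
tip px [182.77785109 150.77174428]
tip px [348.35725276 156.36427552]
```

View pics/scene1_z.png

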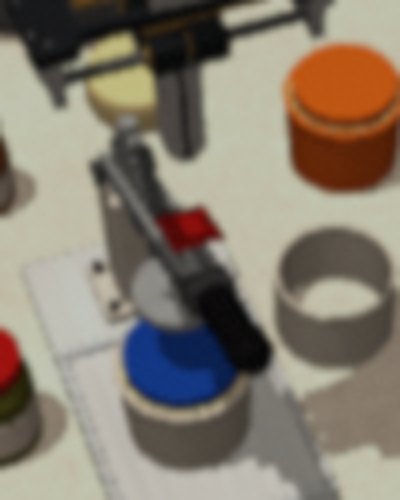

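View pics/top1_z.png

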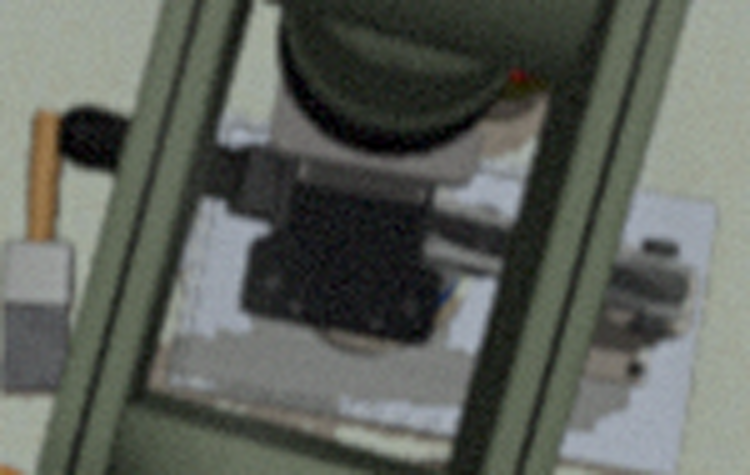

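The scene zoom shows the closed fingertips above the paddle at (185,155), with the paddle at (190,228). They line up. Now I'll descend.

Emit:
drive_tool --moves '[{"gripper": 0, "translation": [0, 0.002, -0.01], "yaw": 0}, {"gripper": 0, "translation": [0.001, 0.002, -0.014], "yaw": 0}, {"gripper": 0, "translation": [0, 0.002, -0.014], "yaw": 0}, {"gripper": 0, "translation": [0, 0.001, -0.01], "yaw": 0}, {"gripper": 0, "translation": [0, 0, -0.006], "yaw": 0}, {"gripper": 0, "translation": [0, 0, -0.004], "yaw": 0}, {"gripper": 0, "translation": [0, 0, -0.003], "yaw": 0}, {"gripper": 0, "translation": [0, 0, -0.001], "yaw": 0}, {"gripper": 0, "translation": [0, 0, 0], "yaw": 0}, {"gripper": 0, "translation": [0, 0, 0], "yaw": 0}]'

```text
time: 2.95
eef_pos: [0.5808, -0.0677, 0.3041]
orientation: [3.141, -0.001, -0.188]
ft_force: [0.3, 0.5, 0.5]
width: 0.003
```

Emit:
drive_tool --moves '[{"gripper": 0, "translation": [0, 0, -0.001], "yaw": 0}, {"gripper": 0, "translation": [0, 0, -0.001], "yaw": 0}, {"gripper": 0, "translation": [0, 0, -0.001], "yaw": 0}, {"gripper": 0, "translation": [0, 0, -0.001], "yaw": 0}, {"gripper": 0, "translation": [0, 0, 0], "yaw": 0}]'

```text
time: 3.37
eef_pos: [0.5808, -0.0673, 0.3]
orientation: [-3.141, -0.001, -0.188]
ft_force: [0.2, 0.2, 1.9]
width: 0.007
```

Emit:
drive_tool --moves '[{"gripper": 0, "translation": [0, 0, -0.001], "yaw": 0}, {"gripper": 0, "translation": [0, 0, -0.001], "yaw": 0}, {"gripper": 0, "translation": [0, 0, -0.001], "yaw": 0}, {"gripper": 0, "translation": [0, 0, 0], "yaw": 0}]'

```text
time: 3.7
eef_pos: [0.5807, -0.0674, 0.2967]
orientation: [-3.141, -0.001, -0.188]
ft_force: [0.3, 1.0, 4.3]
width: 0.003
```

Emit:
drive_tool --moves '[{"gripper": 0, "translation": [0, 0, -0.001], "yaw": 0}, {"gripper": 0, "translation": [0, 0, -0.001], "yaw": 0}, {"gripper": 0, "translation": [0, 0, -0.001], "yaw": 0}, {"gripper": 0, "translation": [0, 0, 0], "yaw": 0}]'

```text
time: 4.03
eef_pos: [0.5805, -0.0675, 0.2933]
orientation: [-3.141, -0.0, -0.188]
ft_force: [-0.1, 1.8, 5.7]
width: 0.004
```

Emit:
drive_tool --moves '[{"gripper": 0, "translation": [0, 0, -0.001], "yaw": 0}, {"gripper": 0, "translation": [0, 0, -0.001], "yaw": 0}, {"gripper": 0, "translation": [0, 0, -0.001], "yaw": 0}, {"gripper": 0, "translation": [0, 0, 0], "yaw": 0}]'

```text
time: 4.37
eef_pos: [0.5805, -0.0674, 0.2903]
orientation: [-3.141, -0.0, -0.188]
ft_force: [0.7, 1.8, 5.3]
width: 0.007
```

Run:
```python
from bench import *
import cv2,numpy as np
from h import *
s=sense();print(s["time"],s["eef_pos"],s["ft_force"])
x,y,w,h=185,110,100,125
f=grab_frame("scene"); np.savez("pics/scene2.npz",**f)
cv2.imwrite("pics/scene2_z.png",cv2.resize(f["img"][y:y+h,x:x+w,::-1],None,fx=4,fy=4,interpolation=cv2.INTER_CUBIC))
print([(c,t) for c,t,_ in blobs(f,(0,0,0),(180,255,45),100) if 200<c[0]<270])
```

```text
4.3667 [ 0.5804522  -0.0674115   0.29034046] [0.66803547 1.83633369 5.31515346]
[([263.5, 11.4], [227, 0, 70, 27, 1176]), ([221.9, 107.4], [165, 85, 104, 50, 1717]), ([240.8, 169.4], [229, 157, 23, 26, 286]), ([215.7, 375.4], [199, 361, 32, 23, 287])]
```

Emit:
drive_tool --moves '[{"gripper": 0, "translation": [0, 0, -0.001], "yaw": 0}, {"gripper": 0, "translation": [0, 0, -0.001], "yaw": 0}, {"gripper": 0, "translation": [0, 0, -0.001], "yaw": 0}, {"gripper": 0, "translation": [0, 0, 0], "yaw": 0}]'

```text
time: 4.75
eef_pos: [0.5805, -0.0673, 0.2876]
orientation: [-3.141, -0.0, -0.188]
ft_force: [-0.1, 1.9, 5.2]
width: 0.007
```

Emit:
drive_tool --moves '[{"gripper": 0, "translation": [0, 0, -0.001], "yaw": 0}, {"gripper": 0, "translation": [0, 0, -0.001], "yaw": 0}, {"gripper": 0, "translation": [0, 0, -0.001], "yaw": 0}, {"gripper": 0, "translation": [0, 0, 0], "yaw": 0}]'

```text
time: 5.08
eef_pos: [0.5806, -0.0671, 0.2848]
orientation: [-3.141, -0.001, -0.188]
ft_force: [0.4, 1.1, 5.6]
width: 0.006
```

Run:
```python
from bench import *
import cv2,numpy as np
from h import *
s=sense();print(s["time"],s["eef_pos"],s["ft_force"])
x,y,w,h=185,110,100,125
f=grab_frame("scene"); np.savez("pics/scene3.npz",**f)
cv2.imwrite("pics/scene3_z.png",cv2.resize(f["img"][y:y+h,x:x+w,::-1],None,fx=4,fy=4,interpolation=cv2.INTER_CUBIC))
print([(c,t) for c,t,_ in blobs(f,(0,0,0),(180,255,45),100) if 200<c[0]<270])
```

```text
5.0833 [ 0.58059573 -0.06713434  0.28481702] [0.3791296  1.13704064 5.62314008]
[([264.0, 13.3], [228, 0, 69, 29, 1177]), ([240.9, 169.5], [229, 157, 23, 26, 283]), ([215.8, 375.4], [199, 361, 32, 23, 284])]
```

View pics/scene3_z.png

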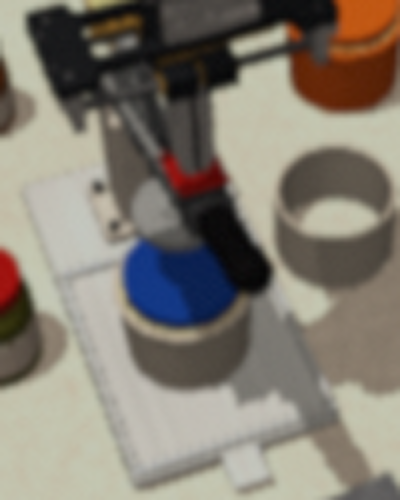

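The fingertips are centred on the paddle at (195,175) and the grip hasn't moved, so only the pawl has turned. Next I'll follow the arm's arc down.

Emit:
drive_tool --moves '[{"gripper": 0, "translation": [0, 0, -0.001], "yaw": 0}, {"gripper": 0, "translation": [0, 0, -0.001], "yaw": 0}, {"gripper": 0, "translation": [0, 0.0005, -0.0015], "yaw": 0}, {"gripper": 0, "translation": [0, 0.001, -0.0015], "yaw": 0}, {"gripper": 0, "translation": [0, 0.001, -0.0015], "yaw": 0}, {"gripper": 0, "translation": [0, 0.001, -0.0015], "yaw": 0}]'

```text
time: 5.63
eef_pos: [0.5813, -0.0642, 0.2784]
orientation: [3.141, -0.003, -0.188]
ft_force: [-0.7, 0.2, 12.0]
width: 0.004
```

Emit:
drive_tool --moves '[{"gripper": 0, "translation": [0, 0.001, -0.0015], "yaw": 0}, {"gripper": 0, "translation": [0, 0.001, -0.0015], "yaw": 0}]'

```text
time: 5.8
eef_pos: [0.5815, -0.063, 0.2762]
orientation: [3.14, -0.005, -0.188]
ft_force: [-0.8, -0.2, 11.1]
width: 0.003
```

Run:
```python
from bench import *
import cv2,numpy as np
from h import *
s=sense();print(s["time"],s["eef_pos"],s["ft_force"])
f=grab_frame("scene")
print([(c,t) for c,t,_ in blobs(f,(0,0,0),(180,255,45),100) if 200<c[0]<270])
```

```text
5.8 [ 0.58149435 -0.06299028  0.27617226] [-0.84857365 -0.22620185 11.14844421]
[([264.9, 18.2], [229, 3, 69, 31, 1230]), ([223.0, 112.3], [165, 88, 105, 52, 1707]), ([242.1, 172.1], [231, 161, 22, 24, 258]), ([215.6, 375.5], [199, 361, 32, 23, 281])]
```

Emit:
drive_tool --moves '[{"gripper": 0, "translation": [0, 0.001, -0.002], "yaw": 0}, {"gripper": 0, "translation": [0.0005, 0.001, -0.002], "yaw": 0}, {"gripper": 0, "translation": [0, 0.001, -0.002], "yaw": 0}, {"gripper": 0, "translation": [0, 0.001, -0.002], "yaw": 0}, {"gripper": 0, "translation": [0, 0.001, -0.002], "yaw": 0}, {"gripper": 0, "translation": [0.0005, 0.001, -0.002], "yaw": 0}, {"gripper": 0, "translation": [0, 0.001, -0.002], "yaw": 0}, {"gripper": 0, "translation": [0, 0.001, -0.002], "yaw": 0}, {"gripper": 0, "translation": [0, 0.001, -0.002], "yaw": 0}, {"gripper": 0, "translation": [0.0005, 0.0005, -0.002], "yaw": 0}]'

```text
time: 6.68
eef_pos: [0.5832, -0.0538, 0.256]
orientation: [3.14, -0.005, -0.189]
ft_force: [-0.5, -0.3, 11.3]
width: 0.008
```

Emit:
drive_tool --moves '[{"gripper": 0, "translation": [0, 0.0007, -0.002], "yaw": 0}, {"gripper": 0, "translation": [0, 0.0007, -0.002], "yaw": 0}, {"gripper": 0, "translation": [0, 0.0007, -0.002], "yaw": 0}, {"gripper": 0, "translation": [0.0005, 0.0007, -0.002], "yaw": 0}, {"gripper": 0, "translation": [0, 0.0007, -0.002], "yaw": 0}, {"gripper": 0, "translation": [0, 0.0007, -0.002], "yaw": 0}, {"gripper": 0, "translation": [0, 0.0007, -0.002], "yaw": 0}, {"gripper": 0, "translation": [0.0005, 0.0007, -0.002], "yaw": 0}, {"gripper": 0, "translation": [0, 0.0006, -0.002], "yaw": 0}, {"gripper": 0, "translation": [0, 0.0006, -0.002], "yaw": 0}]'

```text
time: 7.52
eef_pos: [0.5845, -0.0468, 0.2359]
orientation: [3.14, -0.005, -0.188]
ft_force: [-0.2, 0.5, 11.6]
width: 0.005
```

Run:
```python
from bench import *
import cv2,numpy as np
from h import *
s=sense();print(s["time"],s["eef_pos"],s["ft_force"])
x,y,w,h=185,110,100,125
f=grab_frame("scene")
cv2.imwrite("pics/scene4_z.png",cv2.resize(f["img"][y:y+h,x:x+w,::-1],None,fx=4,fy=4,interpolation=cv2.INTER_CUBIC))
print([(c,t) for c,t,_ in blobs(f,(0,0,0),(180,255,45),100) if 200<c[0]<270])
```

```text
7.5167 [ 0.58448222 -0.0468372   0.23588977] [-0.2087144   0.45973229 11.5534234 ]
[([267.5, 37.2], [233, 21, 66, 35, 1078]), ([233.6, 133.7], [198, 111, 75, 46, 1364]), ([245.1, 189.0], [233, 175, 23, 29, 295]), ([215.5, 375.7], [199, 362, 32, 22, 274])]
```

View pics/scene4_z.png

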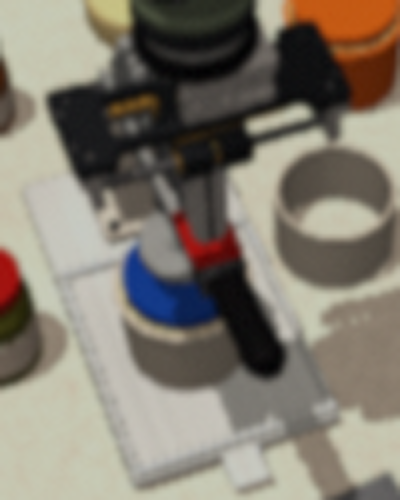

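The grip has swung down to about (265,360) px, the fingers are still on the paddle, and the force is steady at about 11.5 N. I'll carry on.

Emit:
drive_tool --moves '[{"gripper": 0, "translation": [0, 0.0006, -0.002], "yaw": 0}, {"gripper": 0, "translation": [0, 0.0005, -0.002], "yaw": 0}, {"gripper": 0, "translation": [0.0005, 0.0005, -0.002], "yaw": 0}, {"gripper": 0, "translation": [0, 0.0005, -0.002], "yaw": 0}, {"gripper": 0, "translation": [0, 0.0005, -0.002], "yaw": 0}, {"gripper": 0, "translation": [0, 0.0004, -0.002], "yaw": 0}, {"gripper": 0, "translation": [0.0005, 0.0004, -0.002], "yaw": 0}, {"gripper": 0, "translation": [0, 0.0004, -0.002], "yaw": 0}, {"gripper": 0, "translation": [0, 0.0004, -0.002], "yaw": 0}, {"gripper": 0, "translation": [0, 0.0003, -0.002], "yaw": 0}, {"gripper": 0, "translation": [0, 0.0003, -0.002], "yaw": 0}, {"gripper": 0, "translation": [0, 0.0003, -0.0015], "yaw": 0}, {"gripper": 0, "translation": [0, 0.0003, -0.0015], "yaw": 0}, {"gripper": 0, "translation": [0, 0.0003, -0.0015], "yaw": 0}, {"gripper": 0, "translation": [0, 0.0003, -0.0015], "yaw": 0}]'

```text
time: 8.82
eef_pos: [0.5857, -0.0404, 0.208]
orientation: [3.141, -0.005, -0.188]
ft_force: [0.5, 1.4, 10.6]
width: 0.004
```

Emit:
drive_tool --moves '[{"gripper": 0, "translation": [0, 0.0002, -0.001], "yaw": 0}, {"gripper": 0, "translation": [0, 0.0002, -0.001], "yaw": 0}, {"gripper": 0, "translation": [0, 0.0002, -0.001], "yaw": 0}, {"gripper": 0, "translation": [0, 0.0002, -0.001], "yaw": 0}]'

```text
time: 9.15
eef_pos: [0.5858, -0.0398, 0.2039]
orientation: [3.14, -0.006, -0.188]
ft_force: [0.6, 0.9, 10.5]
width: 0.009
```

Run:
```python
from bench import *
import cv2,numpy as np
from h import *
s=sense();print(s["time"],s["eef_pos"],s["ft_force"])
x,y,w,h=185,110,100,125
f=grab_frame("scene");np.savez("pics/scene5.npz",**f)
cv2.imwrite("pics/scene5_z.png",cv2.resize(f["img"][y:y+h,x:x+w,::-1],None,fx=4,fy=4,interpolation=cv2.INTER_CUBIC))
```

```text
9.15 [ 0.58581541 -0.03979404  0.20394445] [ 0.62748182  0.92226931 10.4634665 ]
```

View pics/scene5_z.png

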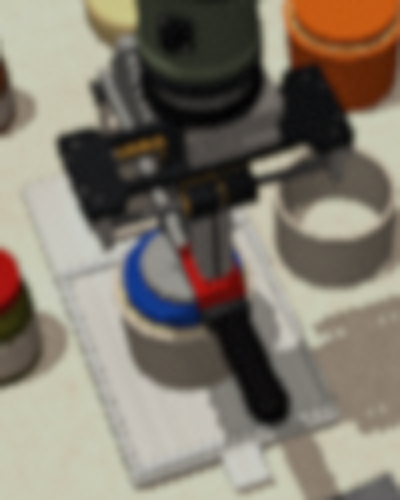

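The foot disc at (165,275) px is close above the follower and the force is still steady. I'll creep down from here.

Emit:
drive_tool --moves '[{"gripper": 0, "translation": [0, 0.0001, -0.001], "yaw": 0}, {"gripper": 0, "translation": [0, 0.0001, -0.001], "yaw": 0}, {"gripper": 0, "translation": [0, 0.0001, -0.001], "yaw": 0}]'

```text
time: 9.45
eef_pos: [0.5859, -0.0394, 0.201]
orientation: [3.141, -0.006, -0.188]
ft_force: [0.5, 0.9, 10.6]
width: 0.002
```

Emit:
drive_tool --moves '[{"gripper": 0, "translation": [0, 0.0001, -0.001], "yaw": 0}, {"gripper": 0, "translation": [0, 0.0001, -0.001], "yaw": 0}]'

```text
time: 9.62
eef_pos: [0.5859, -0.0391, 0.199]
orientation: [3.141, -0.006, -0.188]
ft_force: [0.7, 1.4, 9.8]
width: 0.006
```

Emit:
drive_tool --moves '[{"gripper": 0, "translation": [0, 0.0001, -0.001], "yaw": 0}, {"gripper": 0, "translation": [0, 0.0001, -0.001], "yaw": 0}]'

```text
time: 9.78
eef_pos: [0.5859, -0.0389, 0.1969]
orientation: [3.141, -0.006, -0.188]
ft_force: [0.5, 1.5, 9.4]
width: 0.006
```

Emit:
drive_tool --moves '[{"gripper": 0, "translation": [0, 0, -0.001], "yaw": 0}, {"gripper": 0, "translation": [0, 0, -0.0005], "yaw": 0}]'

```text
time: 9.95
eef_pos: [0.586, -0.0388, 0.1956]
orientation: [3.141, -0.006, -0.188]
ft_force: [0.7, 1.6, 12.5]
width: 0.007
```

Emit:
drive_tool --moves '[{"gripper": 0, "translation": [0, 0, -0.0005], "yaw": 0}, {"gripper": 0, "translation": [0, 0, -0.0005], "yaw": 0}]'

```text
time: 10.12
eef_pos: [0.5861, -0.0388, 0.1954]
orientation: [3.141, -0.006, -0.188]
ft_force: [-0.7, 2.0, 15.4]
width: 0.006
```

Emit:
drive_tool --moves '[{"gripper": 0, "translation": [0, 0, -0.0005], "yaw": 0}, {"gripper": 0, "translation": [0, 0, -0.0005], "yaw": 0}]'

```text
time: 10.28
eef_pos: [0.5862, -0.0388, 0.1951]
orientation: [3.141, -0.007, -0.188]
ft_force: [-2.1, 1.6, 18.4]
width: 0.004
```

The motion stalled at z = 0.195, which is the height predicted for a level arm, and the force rose to 18 N. The foot has landed. Now I'll let go slowly, straight up.

Emit:
drive_tool --moves '[{"gripper": 0, "translation": [0, 0, 0.001], "yaw": 0}, {"gripper": 0, "translation": [0, 0, 0.002], "yaw": 0}, {"gripper": 0, "translation": [0, 0, 0.002], "yaw": 0}, {"gripper": 0, "translation": [0, 0, 0.003], "yaw": 0}, {"gripper": 0, "translation": [0, 0, 0.003], "yaw": 0}, {"gripper": 0, "translation": [0, 0, 0.004], "yaw": 0}, {"gripper": 0, "translation": [0, 0, 0.004], "yaw": 0}, {"gripper": 0, "translation": [0, 0, 0.005], "yaw": 0}, {"gripper": 0, "translation": [0, 0, 0.01], "yaw": 0}, {"gripper": 0, "translation": [0, 0, 0.02], "yaw": 0}, {"gripper": 0, "translation": [0, 0, 0.03], "yaw": 0}, {"gripper": 0, "translation": [0, 0, 0.03], "yaw": 0}, {"gripper": 0, "translation": [0, 0, 0.03], "yaw": 0}, {"gripper": 0, "translation": [0, 0, 0.02], "yaw": 0}, {"gripper": 0, "translation": [-0.02, 0, 0.01], "yaw": 0}, {"gripper": 0, "translation": [-0.03, 0, 0], "yaw": 0}, {"gripper": 0, "translation": [-0.03, 0, 0], "yaw": 0}, {"gripper": 0, "translation": [-0.03, 0, 0], "yaw": 0}, {"gripper": 0, "translation": [-0.02, 0, 0], "yaw": 0}, {"gripper": 0, "translation": [0, 0, 0], "yaw": 0}]'

```text
time: 11.95
eef_pos: [0.4507, -0.0373, 0.3653]
orientation: [-3.141, 0.002, -0.188]
ft_force: [1.0, 0.4, -0.0]
width: 0.005
```

Run:
```python
from bench import *
import cv2,numpy as np
from h import *
s=sense();print(s["time"],s["eef_pos"],s["ft_force"])
for n,(x,y,w,h) in {"scene":(185,110,100,125),"top":(205,135,150,95)}.items():
    f=grab_frame(n); np.savez(f"pics/{n}6.npz",**f)
    k=min(800//w,600//h)
    cv2.imwrite(f"pics/{n}6_z.png",cv2.resize(f["img"][y:y+h,x:x+w,::-1],None,fx=k,fy=k,interpolation=cv2.INTER_CUBIC))
    o=np.array([.5712,-.1068]);xd=np.array([np.cos(1.3816),np.sin(1.3816)])
    for nm,a,z in(("gripend",.188,.175),("paddle0",.063,.215),("follower",0,.112)):
        print(n,nm,((proj(f,[*(o+a*xd),z])-[x,y]+.4)*k).round())
```

```text
11.95 [ 0.45065534 -0.0373245   0.36527564] [ 0.98102569  0.44069274 -0.04572244]
scene gripend [279. 430.]
scene paddle0 [213. 253.]
scene follower [191. 273.]
top gripend [ 28. 127.]
top paddle0 [267. 158.]
top follower [375. 210.]
```

View pics/scene6_z.png

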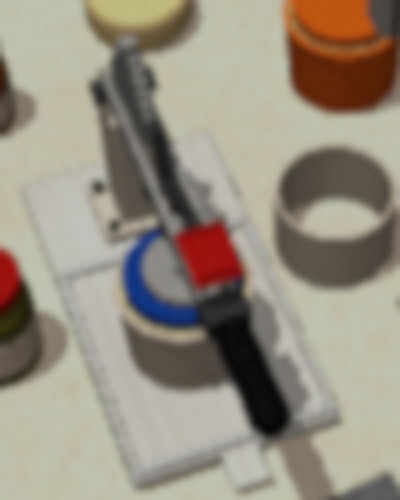

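View pics/top6_z.png

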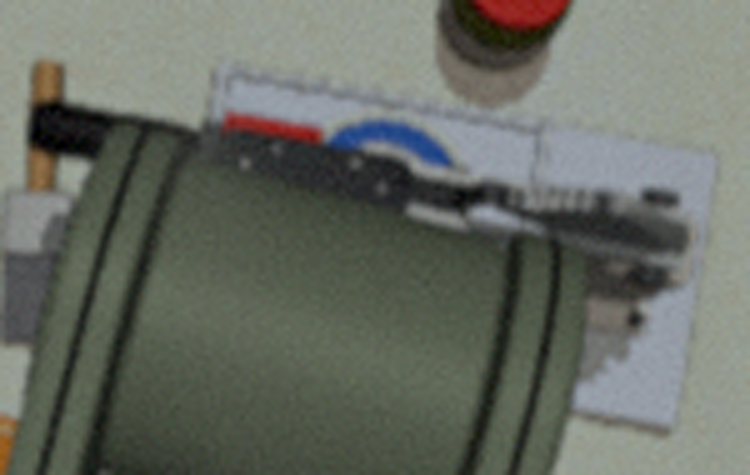

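Run:
```python
from bench import *
print(sign_off())
```

```text
the job is handed in; nothing more can be done
None
```

The press arm is down with its foot on the blue follower, and I've handed the job in at about 12 s, well within the 38 s limit.

**What I did:** With the fingers closed, I pressed the paddle to free the pawl; the pictures showed the arm still in place while it moved. Keeping it pressed, I followed the arm's arc down at about 25 mm/s, slowing near the end, at a steady 9–12 N. I stopped when the foot landed: the force rose to 18 N at a fingertip height of 0.195 m, the height expected for a level arm. I then let go straight up and backed the gripper away.

**Last checks:**
- **Arm and foot:** The arm stayed down after release. In both views the grip end is within about 2 pixels of where a level arm should put it, and the foot disc is on the follower.
- **Mould and surroundings:** By eye, the mould, hoop, jar and brush look unmoved. In the last top view the robot's own arm hid part of the press and the paddle, so the mould check rests mainly on the scene camera.
- **Force on the robot:** The wrist force was back to about zero, with the robot touching nothing.

**Disagreements:** While the arm was moving, the force reached 12 N, slightly above the 7–10 N stated for it to sink. The pictures showed the arm sinking at the time, so it was not held by a tooth. The base also measured about 300 × 166 mm against the stated 310 × 170 mm, which made no difference to the job.

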